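Fold the recipe stand flat beside the spice rack

ROBOT

A 7-joint arm with a two-finger parallel gripper is mounted at the origin on the work surface. World frame = base frame: x ahead of the robot, y to its left, z up, the work surface at z = 0. Lengths are in m, angles in rad, forces in N, time in s.
With the tool pointing down it reaches from about 0.425 to 0.925 m from the base axis. Payload 6.8 kg.
Tool frame: the origin (TCP) lies on the centre line of the jaws, within the pads' length; the fingertips stand 22 mm ahead of it and the grasp point (between the pads) lies 3 mm ahead of it; z points along the fingers, y is the direction in which the jaws open and shut (so a half turn about z gives the same grasp; the last joint's range is limited). The gripper opens to 85 mm and grips with 20 to 120 N. Pads are 22 mm wide; open, the fingers measure 114 mm over their backs; the gripper's body (76 mm by 85 mm) begins 54 mm behind the grasp point. The pads swing forward as they close: fully open they stand 13 mm farther back than shut.
Start: joints at [1.141, 0.477, 0.022, 1.555, -0.011, 1.109, -0.083], TCP at [0.213, -0.64, 0.214] pointing down, gripper open.
Joint ranges: [-2.96, 2.96], [-0.34, 2.1], [-1.41, 1.46], [0.24, 2.44], [-1.37, 4.51], [0.17, 1.92], [-2.96, 2.96]. Speed limits (rad/s): [2.39, 2.39, 3.14, 3.14, 3.14, 3.14, 3.14].

INTERFACE

Orientations are given as a unit quaternion [w, x, y, z].
In Python, from bench import robot gives the robot as it stands. The module is installed in compiled form; this text tells all that it offers.
- The arm moves only by the shell command python3 -m jog 'ROWS' [FORCE]. ROWS is JSON, a list of rows, each an object of numbers: "x", "y", "z": the shift along the tool's x, y, z in mm; "wx", "wy", "wz": the turn, a rotation vector about the tool's x, y, z in rad; "fingers": the finger opening in mm, from 0 to 85.4. In form: [{"x": .., "y": .., "z": .., "wx": .., "wy": .., "wz": .., "fingers": ..}, ...]. A call has exactly 5 rows; each row is the pose to reach, as a shift and turn from the pose commanded when the call began, along the tool's axes at that moment; what a row does not reach only later rows make up. A row lasts 1/8 s, in which the tool goes at most 62.5 mm and 10.7 degrees, less where a joint would pass 70% of its speed; a pose out of reach is approached as far as the arm can. A call with a gripper value outside its range is refused whole. The fingers move at their own pace and stop on an object; FORCE is the grip in N (left out, the last holds). Time passes only in rows, so rows that repeat a pose let the fingers close, or fill a call up. It gives the time, the measured TCP pose, the force and the opening at its end, in the units of the state.
- robot.get_obs(): the state, without advancing time (a new reading comes with each control period).
- robot.camera(name): name is "side" or "top" or "wrist"; returns a dict with "color" (480x640x3 uint8, blue, green, red), "intrinsics" (3x3 intrinsics, pixels), "distortion" ([k1, k2, p1, p2, k3] as OpenCV has them; the pictures are not rectified), "world_from_camera" (4x4, takes a point from camera to world coordinates). Camera axes: x right, y down, z forward; pixel columns grow to the right and rows downward; lengths in m; the calibration is good to about 2 mm. A picture is of the moment at which its call begins. There is no depth.
- robot.hand_in(): hands the job in, once; it reports no verdict.
The state is a dict: "t": time; "joint_positions": joint angles; "qvel": joint speeds; "joint_efforts": joint torques, N m; "ee_pos": TCP position; "ee_rot": TCP orientation; "wrist_force": force on the tool from outside, world axes, zero at the start; "torque": the same for the moment, N m; "opening": finger opening in m.
Only numpy, scipy, OpenCV 4.12 (cv2) and the standard library are available. Lean on these libraries where they do the work, as an engineer would, in place of code of your own. Each camera call takes 0.05 s, during which the arm holds its last target.

TASK

The teak recipe stand on the counter has its reading board propped up by a toothed ratchet on its right side. Press the ratchet's thumb pad down until the pawl snaps over and stays clear of the teeth, then push the board back and down until it lies fully flat on its base. Just press and push with the fingers: lift or carry nothing, do not shove the stand along the counter, and leave the jars and other things around it undisturbed.

Things in the scene. Friction and masses are not known exactly. Their poses are not given: they have to be found in the camera images.
- stand: Teak recipe stand, loose on rubber feet, about 3.2 kg with the board. Base slab 300 (x) x 280 (y) mm, its top 22 mm above the counter. Origin: centre of the underside. Its x axis points from the reader's side to the back, y to the reader's left, z up; the reader (robot) side is -x. It slides if pushed sideways with more than about 15 to 20 N.
- stand_hinge (a point): Middle of the board's hinge line, on the stand at (-50, 0, 31) mm in the stand's frame; the hinge line runs along the stand's y axis.
- board (a joint): Tilt of the reading board, rad: 0 = flat on the base, 0.75 to 1.15 at the start (up, leaning to the stand's +x), stop 1.3. Board 220 mm wide, 195 mm from hinge to top edge, 14 mm thick, 30 mm lip at its foot. A stiff hinge keeps it where it is left, pawl free or not: 4 to 7 N on board_face moves it. With the pawl in, it gives at most 0.17 downwards, then locks on a tooth (teeth from 1.20 to 0.35).
- board_face (a point): Point on the middle of the board's reading face (the side to the reader), 140 mm up from the hinge line, 55 mm short of the top edge. Its z axis is the face's outward normal, its x axis runs up the board. The push point: it swings about stand_hinge and is 38 mm above the counter when the board is flat.
- pawl (a joint): Angle of the ratchet pawl in rad: 0 to 0.18 = nose in or riding on the teeth, 0.44 = fully pressed, clear of the teeth. An over-centre spring snaps it to one side or the other of 0.24: pushed beyond that it stays down by itself. Takes 5 to 10 N on the pad.
- pawl_pad (a point): Centre of the top of the pawl's ribbed steel thumb pad, 26 (x) x 36 (y) x 4 mm, at the stand's right (-y) side in front of the toothed sector; at about (-127, -122, 75) mm in the stand's frame with the pawl in. z axis: the pad's outward normal. Over the full stroke (0 to 0.44) it goes down 14 mm and to -x 2 mm, tipping towards the reader; 35 mm free below the pressed pad.
- jar_right: Square glass jar with a bamboo lid, 74 x 74 x 102 mm, 0.5 kg, to the right of the stand, near the thumb pad. Origin: centre of its underside. Leave it alone.
- jar_left: Same square jar with a bamboo lid, 74 x 74 x 102 mm, to the left of the stand. Origin: centre of its underside. Leave it alone.
- spoon_set: Four steel measuring spoons clipped on a ring, lying fanned out, about 130 x 100 x 10 mm, left of the stand towards the reader. Origin: under its middle. Leave it alone.
- pepper_mill: Dark wooden pepper mill, 56 mm across, 160 mm tall, right of the stand towards the back. Origin: centre of its underside. Leave it alone.
- pinch_bowl: White bowl, 84 mm across, 38 mm tall, left of the stand towards the back. Origin: centre of its underside. Leave it alone.

How it is judged:
By the outcome, as a careful person would: the job done as asked, in the order asked, and still so for the second after the job is handed in, with the robot touching nothing.
It also fails if it takes over 45 s, if anything falls off the work surface, if the arm or the gripper's body presses on something with over 40 N, if the wrist force passes 120 N, or if a joint passes its speed limit or range.

## Working session

There is one attempt and no reset: what is moved stays moved. The work goes in short steps, Python scripts to look and compute and a shell command to move; the robot and the scene stay as the last step left them, time stands still between calls to the robot, and variables do not carry over. Pictures are saved under pics/ and viewed, and the job is handed in when it is done.

```bash
mkdir -p pics; python3 - <<'E'
from bench import robot
import cv2, numpy as np
for n in ("side","top","wrist"):
    c=robot.camera(n); cv2.imwrite(f"pics/{n}0.png",c["color"])
    print(n,c["intrinsics"].round(1).tolist(),np.round(c["distortion"],3).tolist(),c["world_from_camera"].round(3).tolist())
print(robot.get_obs())
E
```

```text
side [[503.3, 0.0, 321.9], [0.0, 503.3, 238.5], [0.0, 0.0, 1.0]] [-0.008, 0.0, 0.0, 0.0, 0.0] [[0.998, -0.042, 0.047, 0.519], [-0.062, -0.559, 0.827, -0.755], [-0.008, -0.828, -0.56, 0.621], [0.0, 0.0, 0.0, 1.0]]
top [[542.2, 0.0, 313.6], [0.0, 542.2, 243.5], [0.0, 0.0, 1.0]] [-0.138, 0.0, 0.0, 0.0, 0.0] [[0.025, -0.997, 0.066, 0.468], [-1.0, -0.026, -0.011, 0.029], [0.012, -0.066, -0.998, 1.253], [0.0, 0.0, 0.0, 1.0]]
wrist [[372.7, 0.0, 320.2], [0.0, 372.7, 244.4], [0.0, 0.0, 1.0]] [-0.031, 0.0, 0.0, 0.0, 0.0] [[0.316, -0.908, -0.276, 0.283], [-0.949, -0.303, -0.09, -0.618], [-0.002, 0.29, -0.957, 0.373], [0.0, 0.0, 0.0, 1.0]]
{'t': 0.15, 'joint_positions': array([ 1.14090134,  0.47759611,  0.02235211,  1.5561562 , -0.01149006,
        1.10931518, -0.08306247]), 'qvel': array([ 0.0004687 , -0.00246482,  0.00170204, -0.00312626,  0.00183758,
        0.00135938, -0.00223544]), 'joint_efforts': array([ 2.33017017e-03, -5.96923470e+01,  1.61011364e+00, -2.81490988e+01,
        1.26593804e-02,  6.51127717e-03, -1.62921418e-05]), 'ee_pos': array([ 0.21332908, -0.63992807,  0.21368744]), 'ee_rot': array([-6.54264404e-04,  9.87079220e-01,  1.60231580e-01, -1.58854078e-04]), 'wrist_force': array([ 0.7910074 ,  0.50411999, -0.13292026]), 'torque': array([-0.01390332,  0.03904978,  0.00708627]), 'opening': 0.08549443960159982}
```

View pics/side0.png

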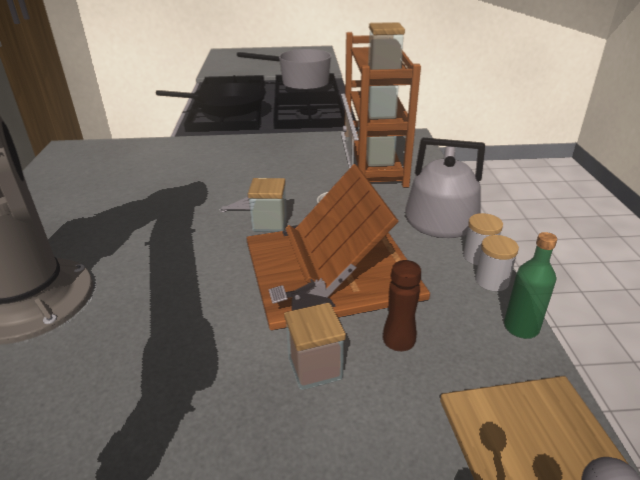

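View pics/top0.png

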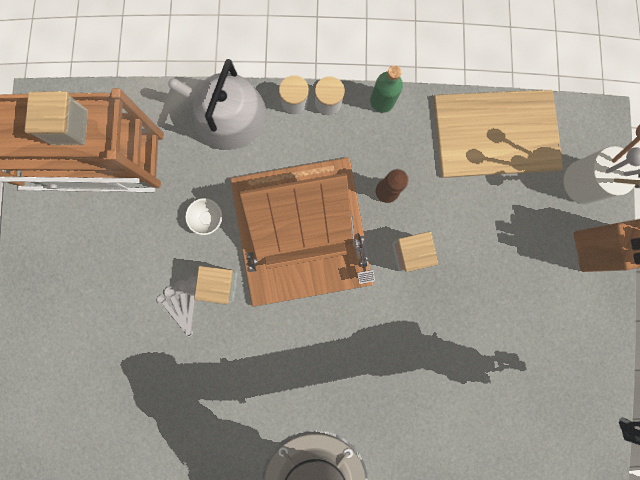

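View pics/wrist0.png

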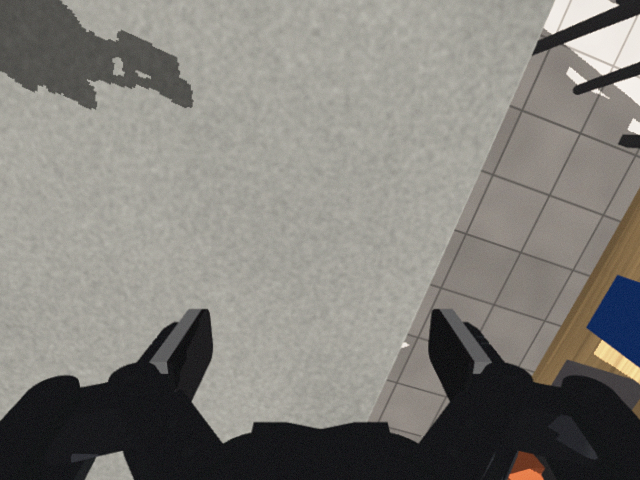

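Top view: the stand spans corners near (232,178), (350,157), (372,283), (253,305), with the pad at (366,277), the right jar at (417,252) and the mill at (392,186). I'll zoom in.

```bash
python3 - <<'E'
import cv2
a=cv2.imread("pics/top0.png")[140:320,220:450]; cv2.imwrite("pics/topz.png",cv2.resize(a,None,fx=3.3,fy=3.3,interpolation=cv2.INTER_CUBIC))
a=cv2.imread("pics/side0.png")[160:385,230:440]; cv2.imwrite("pics/sidez.png",cv2.resize(a,None,fx=2.6,fy=2.6,interpolation=cv2.INTER_CUBIC))
E
```

```text
(no output)
```

View pics/topz.png

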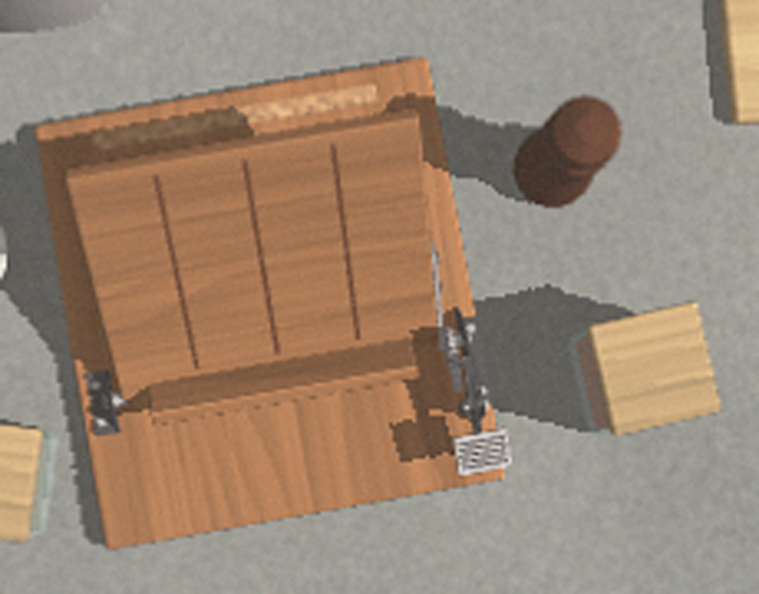

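View pics/sidez.png

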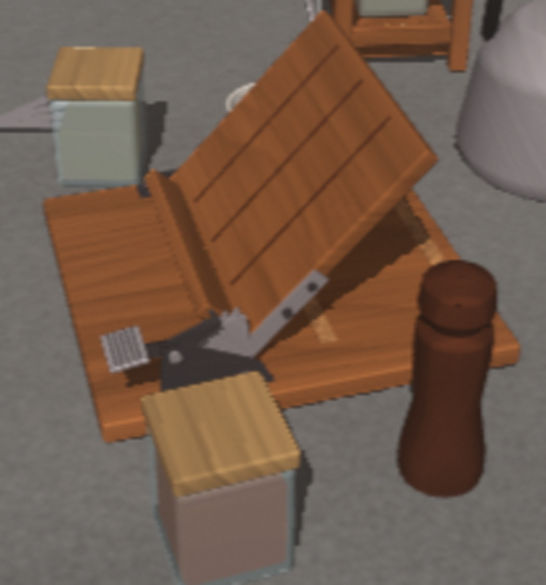

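```bash
cat > h.py <<'E'
import numpy as np, cv2
from bench import robot
class Cam:
    def __init__(s,n):
        c=robot.camera(n); s.img=c["color"]; s.K=c["intrinsics"]; s.d=np.array(c["distortion"]); s.T=c["world_from_camera"]
    def ray(s,p):
        u=cv2.undistortPoints(np.array([[p]],float),s.K,s.d)[0,0]
        v=s.T[:3,:3]@np.r_[u,1]; return s.T[:3,3],v/np.linalg.norm(v)
    def plane(s,p,z):
        o,v=s.ray(p); return o+v*(z-o[2])/v[2]
    def proj(s,X):
        W=np.linalg.inv(s.T); r,_=cv2.Rodrigues(W[:3,:3])
        return cv2.projectPoints(np.atleast_2d(np.array(X,float)),r,W[:3,3],s.K,s.d)[0][:,0]
def tri(a,pa,b,pb):
    o1,v1=a.ray(pa);o2,v2=b.ray(pb)
    t=np.linalg.lstsq(np.c_[v1,-v2],o2-o1,rcond=None)[0]
    A,B=o1+v1*t[0],o2+v2*t[1]; return (A+B)/2,np.linalg.norm(A-B)*1000
E
python3 - <<'E'
from h import *
np.set_printoptions(precision=4,suppress=True)
t=Cam("top");s=Cam("side")
tp=lambda p:(np.array(p)+.5)/3.3-.5+[220,140]
sp=lambda p:(np.array(p)+.5)/2.6-.5+[230,160]
C=[t.plane(tp(p),.022) for p in [(38,127),(427,58),(505,478),(108,548)]]
BL,BR,FR,FL=C; print(np.array(C))
print([np.linalg.norm(a-b) for a,b in [(BL,BR),(BR,FR),(FR,FL),(FL,BL)]])
fr=s.plane(sp((105,432)),.022); bl=s.plane(sp((45,200)),.022); br=s.plane(sp((518,350)),.022);print("side",fr,bl,br)
c=np.mean(C,0); d=(BL+BR-FL-FR); e=(BL+FL-BR-FR)
yaw=np.mean([np.arctan2(d[1],d[0]),np.arctan2(-e[0],e[1])]); print("c",c,"yaw",yaw,np.arctan2(d[1],d[0]),np.arctan2(-e[0],e[1]))
R=np.array([[np.cos(yaw),-np.sin(yaw),0],[np.sin(yaw),np.cos(yaw),0],[0,0,1]])
o=np.r_[c[:2],0]
pad,err=tri(t,tp((482,453)),s,sp((124,349))); print("pad",pad,err,"stand",R.T@(pad-o),"expect",o+R@[-.127,-.122,.075])
for a,b in [((418,115),(437,157)),((70,177),(325,15))]:
    X,err=tri(t,tp(a),s,sp(b)); l=R.T@(X-o); print("board",X,err,l,"ang",np.arctan2(l[2]-.031,l[0]+.05),np.hypot(l[2]-.031,l[0]+.05))
J=[t.plane(tp(p),.102) for p in [(590,325),(697,303),(720,410),(617,434)]]
print("jar",np.array(J),np.mean(J,0),"stand",[R.T@(x-o) for x in J])
J=[t.plane(tp(p),.102) for p in [(43,430),(22,540)]];print("jarleft right side",np.array(J))
m,e=tri(t,tp((586,128)),s,sp((457,275)));print("mill",m,e)
E
```

```text
[[ 0.6963  0.2098  0.022 ]
 [ 0.7524 -0.0606  0.022 ]
 [ 0.4605 -0.1203  0.022 ]
 [ 0.4058  0.1514  0.022 ]]
[np.float64(0.2761398955560767), np.float64(0.2978528080096925), np.float64(0.2770714776819683), np.float64(0.2963301038786363)]
side [ 0.465  -0.1275  0.022 ] [0.4095 0.1488 0.022 ] [ 0.7522 -0.0662  0.022 ]
c [0.5788 0.0451 0.022 ] yaw 0.20078461404732306 0.20001207298104814 0.20155715511359798
pad [ 0.4784 -0.099   0.0674] 2.679922947702885 stand [-0.1271 -0.1212  0.0674] expect [ 0.4787 -0.0998  0.075 ]
board [ 0.6848 -0.0451  0.1709] 5.158031335995109 [ 0.0859 -0.1095  0.1709] ang 0.7997347987174491 0.19506672893008023
board [0.6387 0.167  0.1719] 1.1807324614201482 [0.083  0.1075 0.1719] ang 0.8140620258121315 0.19376737111390946
jar [[ 0.5613 -0.1641  0.102 ]
 [ 0.5775 -0.2343  0.102 ]
 [ 0.5082 -0.2503  0.102 ]
 [ 0.4911 -0.1828  0.102 ]] [ 0.5345 -0.2079  0.102 ] stand [array([-0.0588, -0.2015,  0.102 ]), array([-0.0569, -0.2736,  0.102 ]), array([-0.1281, -0.2753,  0.102 ]), array([-0.1314, -0.2058,  0.102 ])]
jarleft right side [[0.4844 0.1876 0.102 ]
 [0.4134 0.199  0.102 ]]
mill [ 0.6803 -0.1511  0.1559] 0.21193110081916633
```

```bash
cat >> h.py <<'E'
from scipy.spatial.transform import Rotation as Ro
np.set_printoptions(precision=4,suppress=True)
yaw=0.2008; O=np.array([.5788,.0451,0.]); RS=Ro.from_euler("z",yaw).as_matrix()
def S(*p): return O+RS@np.array(p)
def delta(target):
    o=robot.get_obs(); q=o["ee_rot"]; R=Ro.from_quat([q[1],q[2],q[3],q[0]]).as_matrix()
    Rt=RS@np.diag([1,-1,-1.])
    print("t",o["t"],"tcp",o["ee_pos"],"stand",RS.T@(o["ee_pos"]-O),"F",o["wrist_force"],"open",o["opening"])
    print("shift mm",1000*R.T@(np.array(target)-o["ee_pos"]),"rot",Ro.from_matrix(R.T@Rt).as_rotvec())
E
python3 -m jog '[{"x":41,"y":-42,"z":0,"wx":0,"wy":0,"wz":0.03,"fingers":0},{"x":82,"y":-84,"z":0,"wx":0,"wy":0,"wz":0.06,"fingers":0},{"x":123,"y":-126,"z":0,"wx":0,"wy":0,"wz":0.09,"fingers":0},{"x":164,"y":-168,"z":0,"wx":0,"wy":0,"wz":0.12,"fingers":0},{"x":205,"y":-210,"z":0,"wx":0,"wy":0,"wz":0.12,"fingers":0}]' 30
python3 -c "
from h import *
delta(S(-.127,-.122,.130))"
```

```text
t: 0.88
ee_pos: [0.3422, -0.3745, 0.2145]
ee_rot: [0.0, 0.995, 0.101, 0.0]
wrist_force: [1.4, -0.7, 0.9]
opening: -0.0001
t 0.875 tcp [ 0.3422 -0.3745  0.2145] stand [-0.3155 -0.364   0.2145] F [ 1.4356 -0.7276  0.9135] open -0.00014252846727742414
shift mm [ 188.6573 -241.9284   84.4889] rot [ 0.0004 -0.0003  0.0006]
```

```bash
python3 -m jog '[{"x":37,"y":-48,"z":0,"wx":0,"wy":0,"wz":0,"fingers":0},{"x":75,"y":-96,"z":0,"wx":0,"wy":0,"wz":0,"fingers":0},{"x":113,"y":-145,"z":0,"wx":0,"wy":0,"wz":0,"fingers":0},{"x":151,"y":-193,"z":0,"wx":0,"wy":0,"wz":0,"fingers":0},{"x":188.5,"y":-242,"z":0,"wx":0,"wy":0,"wz":0,"fingers":0}]'
python3 - <<'E'
from h import *
delta(S(-.127,-.122,.105))
for n in ("wrist","side"): cv2.imwrite(f"pics/{n}1.png",Cam(n).img)
E
```

```text
t: 1.5
ee_pos: [0.4784, -0.0998, 0.2147]
ee_rot: [0.0, 0.995, 0.101, 0.0]
wrist_force: [-0.3, -1.5, 0.5]
opening: -0.0004
t 1.5 tcp [ 0.4784 -0.0998  0.2147] stand [-0.1272 -0.122   0.2147] F [-0.2863 -1.5208  0.5371] open -0.00038300820078562354
shift mm [  0.154   -0.0206 109.6992] rot [ 0.0006 -0.0007  0.0006]
```

View pics/wrist1.png

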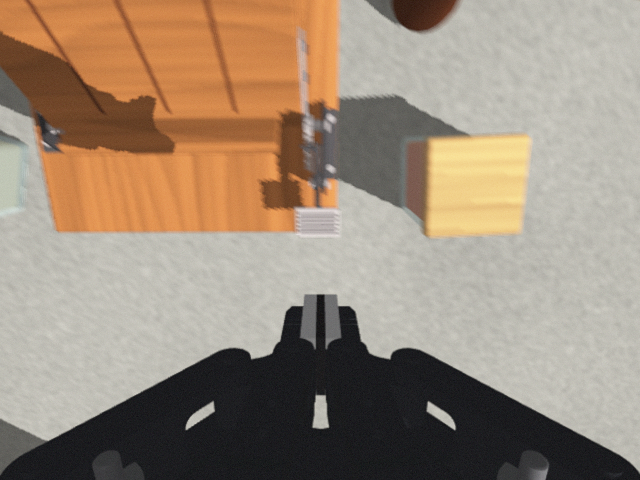

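View pics/side1.png

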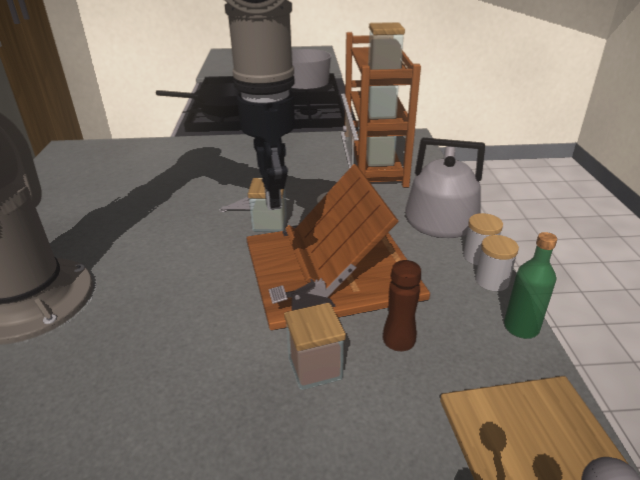

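The side view shows the closed fingers hanging over the stand at about (275,205). The wrist view shows the pad at (318,222), with the fingertips in line with it and the jar clear at (478,185). Next I descend to just above the pad.

```bash
python3 -m jog '[{"x":0,"y":0,"z":30,"wx":0,"wy":0,"wz":0,"fingers":0},{"x":0,"y":0,"z":60,"wx":0,"wy":0,"wz":0,"fingers":0},{"x":0,"y":0,"z":90,"wx":0,"wy":0,"wz":0,"fingers":0},{"x":0,"y":0,"z":108,"wx":0,"wy":0,"wz":0,"fingers":0},{"x":0,"y":0,"z":108,"wx":0,"wy":0,"wz":0,"fingers":0}]'
python3 - <<'E'
from h import *
w=Cam("wrist"); 
delta(S(-.127,-.122,.085))
for n in ("wrist","side"): cv2.imwrite(f"pics/{n}2.png",cv2.resize(Cam(n).img[180:420,160:480],None,fx=2,fy=2))
E
```

```text
t: 2.22
ee_pos: [0.4764, -0.1017, 0.1053]
ee_rot: [-0.0, 0.995, 0.101, -0.001]
wrist_force: [-0.9, -0.3, 0.3]
opening: -0.0002
t 2.275 tcp [ 0.4774 -0.1018  0.1063] stand [-0.1287 -0.1237  0.1063] F [ 0.2744 -0.195   0.9152] open -9.065943353929807e-06
shift mm [ 1.7123 -1.6703 21.2939] rot [-0.0003  0.001   0.0006]
```

View pics/wrist2.png

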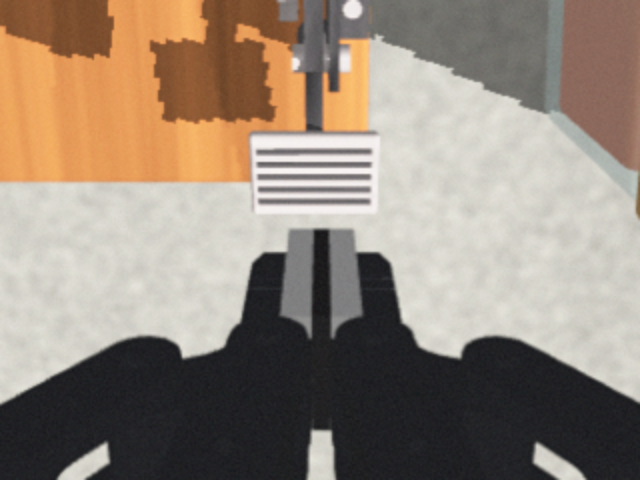

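View pics/side2.png

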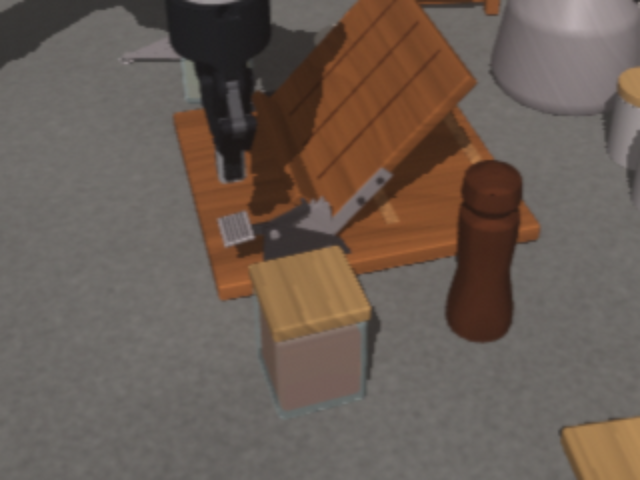

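Fingertips in this side crop are at (232,182), while the pad is at (235,229). That gap looks larger than I expected, so I'll check the projections.

```bash
python3 - <<'E'
from h import *
w=Cam("wrist");s=Cam("side");p=robot.get_obs()["ee_pos"]
print(p)
for n,c in(("w",w),("s",s)):
  for X in (p-[0,0,.022],p,S(-.127,-.122,.075),S(-.127,-.122,.067)):
    print(n,X,(c.proj(X)-[160,180])*2)
print(w.T)
E
```

```text
[ 0.4784 -0.1017  0.1074]
w [ 0.4784 -0.1017  0.0854] [[317.1481 196.1145]]
w [ 0.4784 -0.1017  0.1074] [[316.8108 231.517 ]]
w [ 0.4787 -0.0998  0.075 ] [[310.6583 179.8092]]
w [ 0.4787 -0.0998  0.067 ] [[310.9929 169.8506]]
s [ 0.4784 -0.1017  0.0854] [[231.9329 213.5309]]
s [ 0.4784 -0.1017  0.1074] [[230.3341 192.776 ]]
s [ 0.4787 -0.0998  0.075 ] [[232.9891 221.6458]]
s [ 0.4787 -0.0998  0.067 ] [[233.5486 228.9348]]
[[ 0.2001 -0.938  -0.2831  0.5502]
 [-0.9798 -0.1914 -0.0583 -0.0878]
 [ 0.0005  0.289  -0.9573  0.2667]
 [ 0.      0.      0.      1.    ]]
```

Both views put the pad top at z≈0.068, and the visible tips look higher than stated. I'll descend in small steps and go by the contact force.

```bash
python3 -m jog '[{"x":1,"y":-1,"z":3,"wx":0,"wy":0,"wz":0,"fingers":0},{"x":1,"y":-1,"z":6,"wx":0,"wy":0,"wz":0,"fingers":0},{"x":1,"y":-1,"z":9,"wx":0,"wy":0,"wz":0,"fingers":0},{"x":1,"y":-1,"z":12,"wx":0,"wy":0,"wz":0,"fingers":0},{"x":1,"y":-1,"z":14,"wx":0,"wy":0,"wz":0,"fingers":0}]'
python3 - <<'E'
from h import *
delta(S(-.127,-.122,.085))
for n in ("wrist","side"): cv2.imwrite(f"pics/{n}3.png",cv2.resize(Cam(n).img[180:420,160:480],None,fx=2,fy=2))
E
```

```text
t: 3.1
ee_pos: [0.4784, -0.1003, 0.0921]
ee_rot: [-0.0, 0.995, 0.101, -0.0]
wrist_force: [-0.8, -0.9, 0.1]
opening: 0.0
t 3.1 tcp [ 0.4784 -0.1003  0.0921] stand [-0.1274 -0.1224  0.0921] F [-0.8126 -0.9126  0.0616] open 2.9780153950884602e-05
shift mm [ 0.3739 -0.4327  7.1273] rot [-0.0001  0.0003  0.001 ]
```

View pics/side3.png

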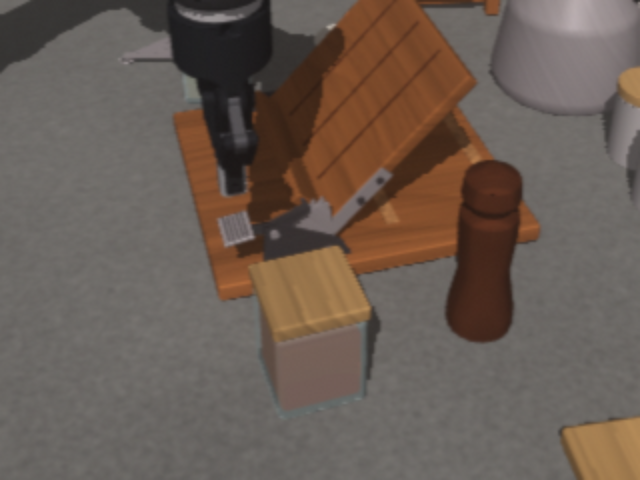

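View pics/wrist3.png

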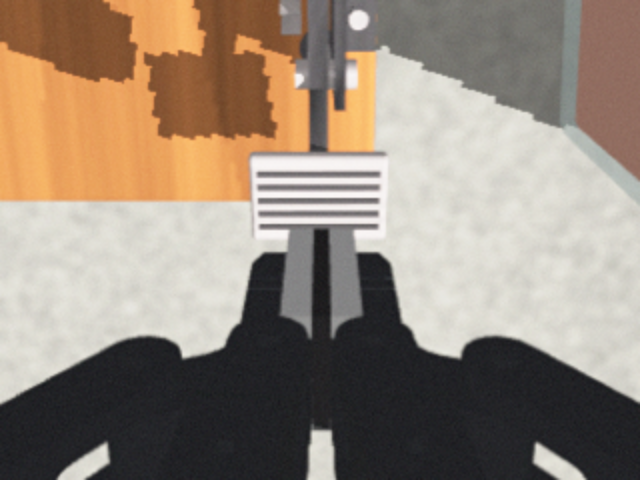

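```bash
python3 - <<'E'
from h import *
w=Cam("wrist");s=Cam("side");f=lambda p:np.array(p)/2+[160,180]
print(tri(w,f((322,231)),s,f((234,195))), robot.get_obs()["ee_pos"])
print("pad",tri(w,f((319,195)),s,f((236,229))))
E
```

```text
(array([ 0.4823, -0.1001,  0.1029]), np.float64(2.465031218617257)) [ 0.4785 -0.1003  0.0924]
pad (array([ 0.4796, -0.101 ,  0.0686]), np.float64(2.766618803572205))
```

```bash
python3 -m jog '[{"x":0,"y":0,"z":4,"wx":0,"wy":0,"wz":0,"fingers":0},{"x":0,"y":0,"z":8,"wx":0,"wy":0,"wz":0,"fingers":0},{"x":0,"y":0,"z":12,"wx":0,"wy":0,"wz":0,"fingers":0},{"x":0,"y":0,"z":16,"wx":0,"wy":0,"wz":0,"fingers":0},{"x":0,"y":0,"z":20,"wx":0,"wy":0,"wz":0,"fingers":0}]'
python3 - <<'E'
from h import *
delta(S(-.127,-.122,.085))
for n in ("wrist","side"): cv2.imwrite(f"pics/{n}4.png",cv2.resize(Cam(n).img[180:420,160:480],None,fx=2,fy=2))
E
```

```text
t: 3.92
ee_pos: [0.4785, -0.1003, 0.0721]
ee_rot: [-0.0, 0.995, 0.101, -0.0]
wrist_force: [-0.3, 0.7, -0.5]
opening: -0.0001
t 3.925 tcp [ 0.4785 -0.1003  0.0721] stand [-0.1273 -0.1224  0.0721] F [-0.2784  0.6682 -0.4849] open -8.997098204358956e-05
shift mm [  0.2769  -0.4374 -12.9231] rot [-0.      0.0001  0.001 ]
```

View pics/side4.png

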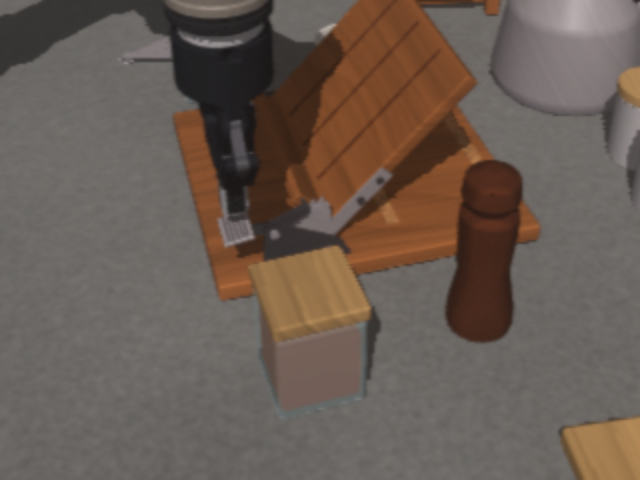

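View pics/wrist4.png

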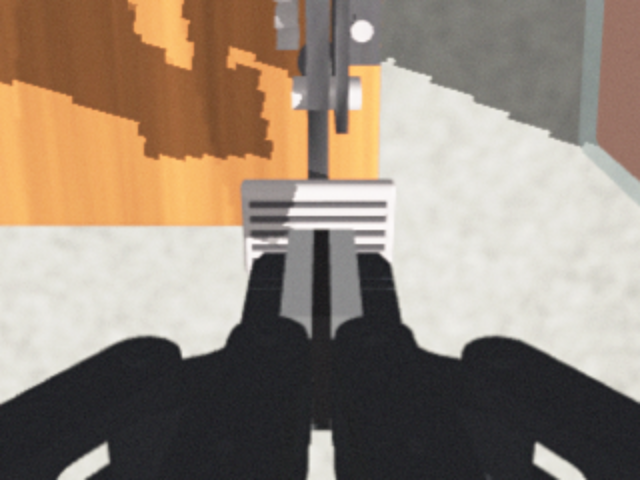

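Still no contact. The tips at (235,216) are about 13 mm above the pad, so I continue.

```bash
python3 -m jog '[{"x":0,"y":0,"z":3,"wx":0,"wy":0,"wz":0,"fingers":0},{"x":0,"y":0,"z":6,"wx":0,"wy":0,"wz":0,"fingers":0},{"x":0,"y":0,"z":9,"wx":0,"wy":0,"wz":0,"fingers":0},{"x":0,"y":0,"z":11,"wx":0,"wy":0,"wz":0,"fingers":0},{"x":0,"y":0,"z":13,"wx":0,"wy":0,"wz":0,"fingers":0}]'

```

```text
t: 4.65
ee_pos: [0.4785, -0.1003, 0.0593]
ee_rot: [0.0, 0.995, 0.101, 0.0]
wrist_force: [-0.2, -0.6, 0.5]
opening: 0.0002
```

```bash
python3 -m jog '[{"x":0,"y":0,"z":2,"wx":0,"wy":0,"wz":0,"fingers":0},{"x":0,"y":0,"z":3,"wx":0,"wy":0,"wz":0,"fingers":0},{"x":0,"y":0,"z":4,"wx":0,"wy":0,"wz":0,"fingers":0},{"x":0,"y":0,"z":5,"wx":0,"wy":0,"wz":0,"fingers":0},{"x":0,"y":0,"z":6,"wx":0,"wy":0,"wz":0,"fingers":0}]'
python3 - <<'E'
from h import *
delta(S(-.127,-.122,.085))
for n in ("wrist","side"): cv2.imwrite(f"pics/{n}5.png",cv2.resize(Cam(n).img[180:420,160:480],None,fx=2,fy=2))
E
```

```text
t: 5.28
ee_pos: [0.4783, -0.1004, 0.0535]
ee_rot: [0.0, 0.995, 0.101, -0.0]
wrist_force: [-2.9, -0.2, 5.7]
opening: 0.0002
t 5.275 tcp [ 0.4783 -0.1004  0.0535] stand [-0.1275 -0.1225  0.0535] F [-2.9414 -0.1682  5.7365] open 0.00019579676534599825
shift mm [  0.5029  -0.4932 -31.4682] rot [0.0001 0.0005 0.0009]
```

View pics/side5.png

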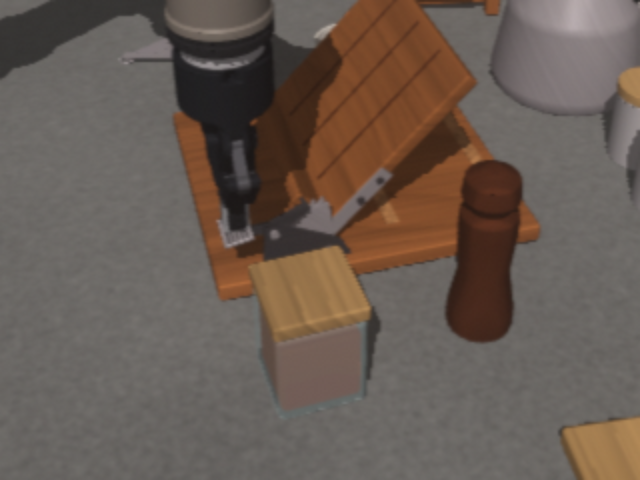

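View pics/wrist5.png

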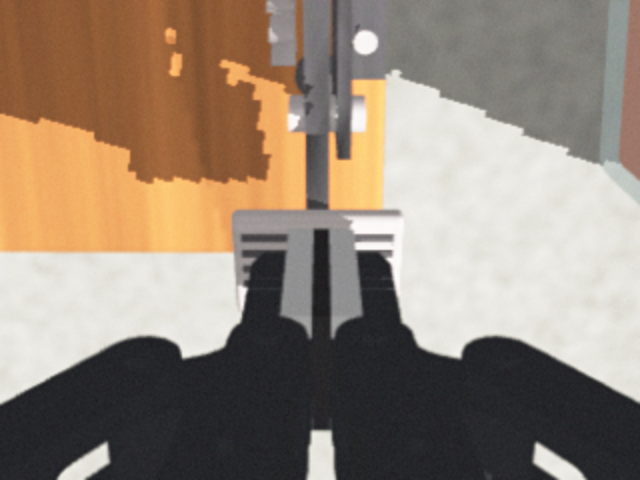

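Contact is made: 5.7 N on the pad, with the tip just above TCP height. Continuing the press.

```bash
python3 -m jog '[{"x":0,"y":0,"z":1.5,"wx":0,"wy":0,"wz":0,"fingers":0},{"x":-0.5,"y":0,"z":3,"wx":0,"wy":0,"wz":0,"fingers":0},{"x":-1,"y":0,"z":4.5,"wx":0,"wy":0,"wz":0,"fingers":0},{"x":-1,"y":0,"z":6,"wx":0,"wy":0,"wz":0,"fingers":0},{"x":-1,"y":0,"z":7,"wx":0,"wy":0,"wz":0,"fingers":0}]'
```

```text
t: 6.0
ee_pos: [0.478, -0.1005, 0.0471]
ee_rot: [0.0, 0.995, 0.101, 0.0]
wrist_force: [-4.5, 0.6, 19.0]
opening: -0.0006
```

```bash

python3 - <<'E'
from h import *
delta(S(-.127,-.122,.085))
for n in ("wrist","side"): cv2.imwrite(f"pics/{n}6.png",cv2.resize(Cam(n).img[180:420,160:480],None,fx=2,fy=2))
E
```

```text
t 6.0 tcp [ 0.478  -0.1005  0.0471] stand [-0.1278 -0.1226  0.0471] F [-4.5315  0.5673 18.9743] open -0.0006106300994367631
shift mm [  0.8155  -0.5505 -37.8596] rot [ 0.0004 -0.0005  0.0009]
```

View pics/side6.png

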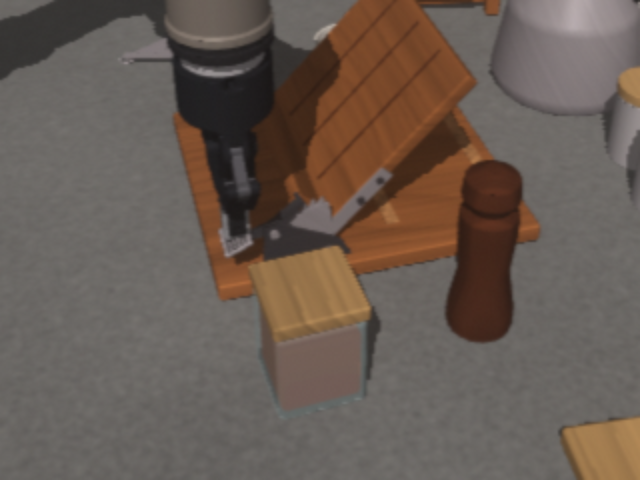

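View pics/wrist6.png

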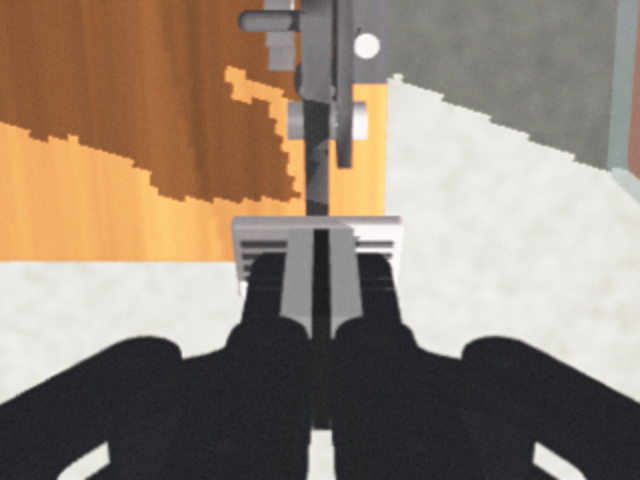

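The pad is pressed and tipped: its edge is at (234,255) in the side view, and a lever is now visible at (270,20) in the wrist view. 19 N suggests it has reached its stop, so I raise and check.

```bash
python3 -m jog '[{"x":0,"y":0,"z":-8,"wx":0,"wy":0,"wz":0,"fingers":0},{"x":0,"y":0,"z":-25,"wx":0,"wy":0,"wz":0,"fingers":0},{"x":0,"y":0,"z":-60,"wx":0,"wy":0,"wz":0,"fingers":0},{"x":0,"y":0,"z":-100,"wx":0,"wy":0,"wz":0,"fingers":0},{"x":0,"y":0,"z":-130,"wx":0,"wy":0,"wz":0,"fingers":0}]'
python3 - <<'E'
from h import *
delta(S(-.127,-.122,.085))
cv2.imwrite("pics/wrist7.png",cv2.resize(Cam("wrist").img[60:300,160:480],None,fx=2,fy=2))
cv2.imwrite("pics/side7.png",cv2.resize(Cam("side").img[200:330,240:400],None,fx=4,fy=4))
E
```

```text
t: 6.72
ee_pos: [0.4779, -0.1004, 0.1781]
ee_rot: [0.0, 0.995, 0.101, 0.001]
wrist_force: [-0.4, -0.1, 0.0]
opening: 0.0001
t 6.725 tcp [ 0.4779 -0.1004  0.1781] stand [-0.1279 -0.1225  0.1781] F [-0.3553 -0.1099  0.0125] open 5.206238577486851e-05
shift mm [ 0.7526 -0.4959 93.0642] rot [ 0.0004 -0.0013  0.0011]
```

View pics/side7.png

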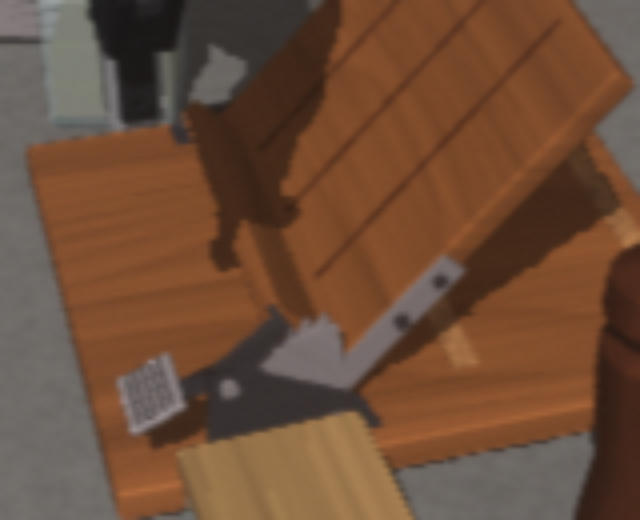

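View pics/wrist7.png

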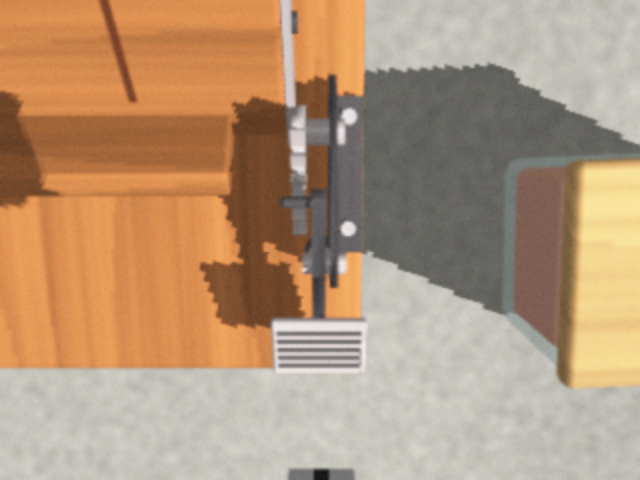

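The pawl stays down: in the side view its nose at (275,315) is up off the teeth and the pad at (150,395) stays tipped. Next I move to above the board's push area.

```bash
python3 -m jog '[{"x":35,"y":-25,"z":-22,"wx":0,"wy":0,"wz":0,"fingers":0},{"x":70,"y":-50,"z":-30,"wx":0,"wy":0,"wz":0,"fingers":0},{"x":105,"y":-75,"z":-30,"wx":0,"wy":0,"wz":0,"fingers":0},{"x":140,"y":-100,"z":-20,"wx":0,"wy":0,"wz":0,"fingers":0},{"x":174,"y":-122,"z":0,"wx":0,"wy":0,"wz":0,"fingers":0}]'
python3 - <<'E'
from h import *
delta(S(.047,0,.136))
for n in ("wrist","side"): cv2.imwrite(f"pics/{n}8.png",Cam(n).img)
E
```

```text
t: 7.45
ee_pos: [0.6247, 0.0553, 0.1758]
ee_rot: [-0.0, 0.995, 0.101, 0.0]
wrist_force: [0.6, -0.7, 0.3]
opening: -0.0
t 7.45 tcp [0.6247 0.0553 0.1758] stand [0.047  0.0008 0.1758] F [ 0.5915 -0.6723  0.3476] open -3.0308882260123264e-05
shift mm [-0.0482  0.8016 39.7629] rot [-0.0001 -0.0008  0.0013]
```

View pics/side8.png

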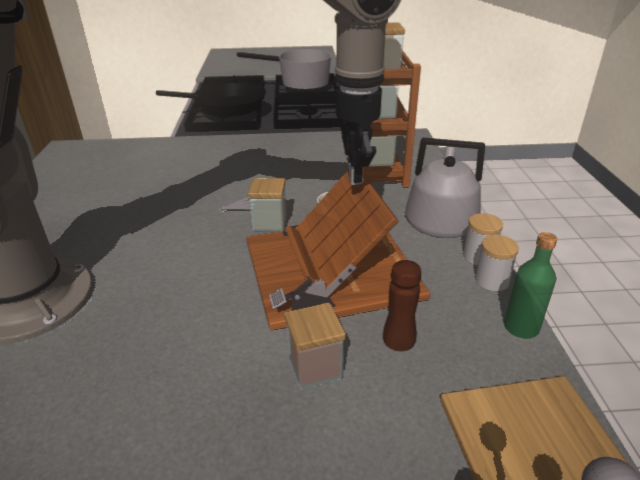

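View pics/wrist8.png

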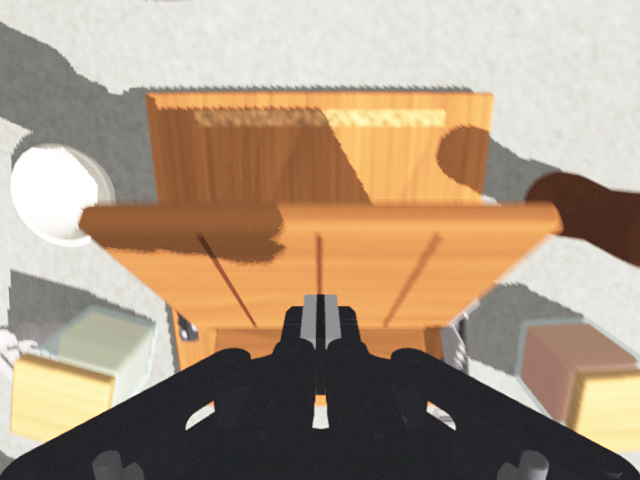

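The fingers are centred on the board, with the tip at (357,183) in the side view above its face. Descending to contact.

```bash
python3 -m jog '[{"x":0,"y":0,"z":12,"wx":0,"wy":0,"wz":0,"fingers":0},{"x":0,"y":0,"z":24,"wx":0,"wy":0,"wz":0,"fingers":0},{"x":0,"y":0,"z":32,"wx":0,"wy":0,"wz":0,"fingers":0},{"x":0,"y":0,"z":37,"wx":0,"wy":0,"wz":0,"fingers":0},{"x":0,"y":0,"z":42,"wx":0,"wy":0,"wz":0,"fingers":0}]'
python3 - <<'E'
from h import *
delta(S(.047,0,.136))
cv2.imwrite("pics/side9.png",cv2.resize(Cam("side").img[140:340,240:440],None,fx=3,fy=3))
E
```

```text
t: 8.18
ee_pos: [0.6237, 0.0537, 0.1344]
ee_rot: [0.0, 0.995, 0.101, 0.0]
wrist_force: [-0.5, -0.2, -0.1]
opening: 0.0001
t 8.175 tcp [0.6237 0.0537 0.1344] stand [ 0.0457 -0.0005  0.1344] F [-0.4503 -0.2168 -0.0718] open 0.00012441304283415203
shift mm [ 1.2993 -0.5294 -1.5778] rot [ 0.0001 -0.0006  0.0006]
```

View pics/side9.png

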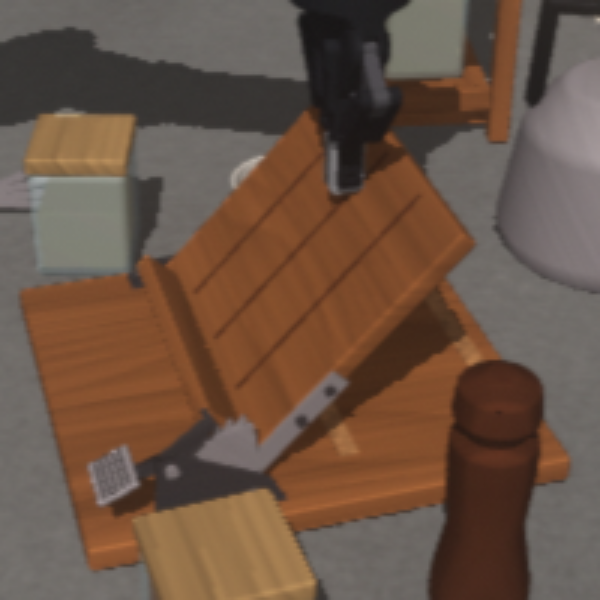

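```bash
python3 -m jog '[{"x":3,"y":0,"z":3,"wx":0,"wy":0,"wz":0,"fingers":0},{"x":6,"y":0,"z":6,"wx":0,"wy":0,"wz":0,"fingers":0},{"x":8,"y":0,"z":9,"wx":0,"wy":0,"wz":0,"fingers":0},{"x":10,"y":0,"z":11,"wx":0,"wy":0,"wz":0,"fingers":0},{"x":12,"y":0,"z":13,"wx":0,"wy":0,"wz":0,"fingers":0}]'
python3 - <<'E'
from h import *
delta(S(.047,0,.136))
cv2.imwrite("pics/side10.png",cv2.resize(Cam("side").img[140:340,240:440],None,fx=3,fy=3))
E
```

```text
t: 8.85
ee_pos: [0.6359, 0.0564, 0.1216]
ee_rot: [0.0, 0.995, 0.101, 0.001]
wrist_force: [-2.0, -0.7, 4.1]
opening: 0.0001
t 8.85 tcp [0.6359 0.0564 0.1216] stand [ 0.0582 -0.0004  0.1216] F [-1.9564 -0.6924  4.1292] open 0.00011412374169754844
shift mm [-11.2173  -0.3592 -14.401 ] rot [ 0.0001 -0.001   0.0009]
```

View pics/side10.png

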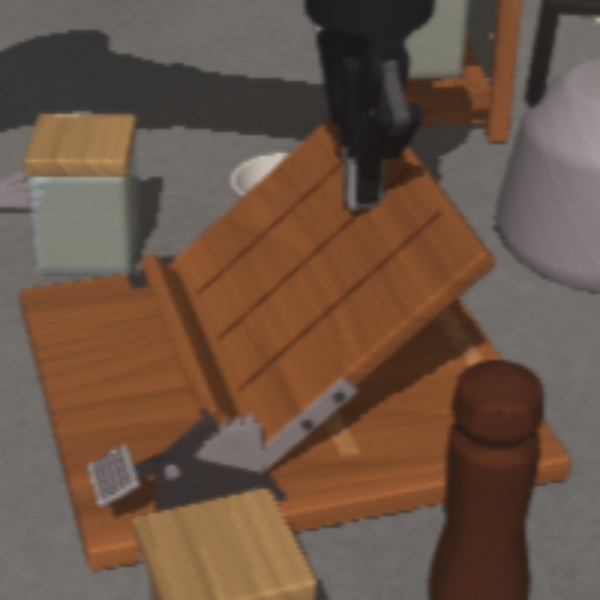

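The board is turning (its top corner has moved to (492,262)) with about 4.5 N. Working out the remaining arc.

```bash
python3 - <<'E'
from h import *
p=RS.T@(robot.get_obs()["ee_pos"]-O); a=p[0]+.011+.05; b=p[2]+.011-.031
R=np.hypot(a,b); r=np.sqrt(R*R-.007**2); th=np.arctan2(b,a)-np.arctan2(.007,r)
print("theta",th,"r",r)
for t in np.linspace(th,0,13)[1:]:
    X=-.05+r*np.cos(t)-.007*np.sin(t)-.011; Z=.031+r*np.sin(t)+.007*np.cos(t)-.011
    print(round(t,3),"dx",round((X-p[0])*1000,1),"down",round((p[2]-Z)*1000,1))
E
```

```text
theta 0.6591993909465743 r 0.1564248018078057
0.604 dx 5.4 down 6.7
0.549 dx 10.4 down 13.7
0.494 dx 15.0 down 21.0
0.439 dx 19.2 down 28.5
0.385 dx 23.0 down 36.2
0.33 dx 26.4 down 44.1
0.275 dx 29.3 down 52.2
0.22 dx 31.8 down 60.4
0.165 dx 33.8 down 68.8
0.11 dx 35.4 down 77.2
0.055 dx 36.4 down 85.8
0.0 dx 37.1 down 94.3
```

```bash
python3 -m jog '[{"x":5.5,"y":0,"z":7,"wx":0,"wy":0,"wz":0,"fingers":0},{"x":10.5,"y":0,"z":14,"wx":0,"wy":0,"wz":0,"fingers":0},{"x":15,"y":0,"z":21,"wx":0,"wy":0,"wz":0,"fingers":0},{"x":19,"y":0,"z":28.5,"wx":0,"wy":0,"wz":0,"fingers":0},{"x":23,"y":0,"z":36,"wx":0,"wy":0,"wz":0,"fingers":0}]'
python3 - <<'E'
from h import *
delta(S(.095,0,.027))
cv2.imwrite("pics/side11.png",cv2.resize(Cam("side").img[140:340,240:440],None,fx=3,fy=3))
E
```

```text
t: 9.52
ee_pos: [0.6597, 0.0613, 0.0861]
ee_rot: [-0.0, 0.995, 0.101, 0.002]
wrist_force: [0.7, -0.5, 4.9]
opening: -0.0001
t 9.525 tcp [0.6597 0.0613 0.0861] stand [ 0.0825 -0.0002  0.0861] F [ 0.6667 -0.4916  4.8925] open -5.998629357577181e-05
shift mm [12.2374 -0.2064 59.1661] rot [-0.0001 -0.0037  0.0009]
```

View pics/side11.png

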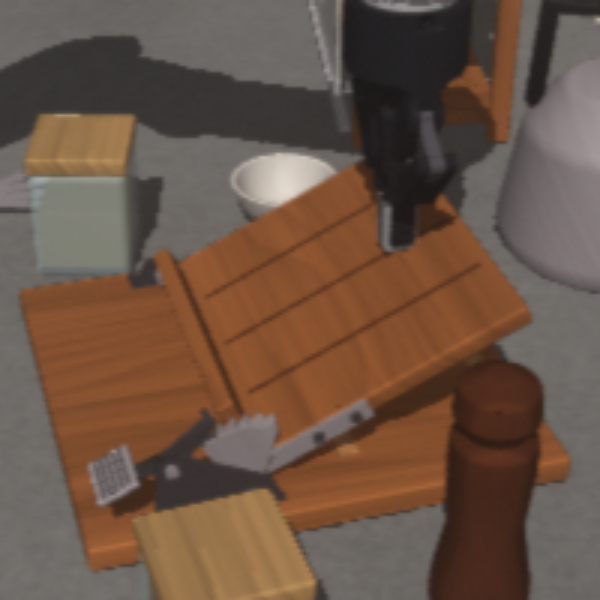

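The board is about half way down, the pawl is still clear, and the stand has not moved.

```bash
python3 -m jog '[{"x":3.5,"y":0,"z":8,"wx":0,"wy":0,"wz":0,"fingers":0},{"x":6.5,"y":0,"z":16,"wx":0,"wy":0,"wz":0,"fingers":0},{"x":9,"y":0,"z":24,"wx":0,"wy":0,"wz":0,"fingers":0},{"x":11,"y":0,"z":32.5,"wx":0,"wy":0,"wz":0,"fingers":0},{"x":12.5,"y":0,"z":41,"wx":0,"wy":0,"wz":0,"fingers":0}]'
python3 - <<'E'
from h import *
delta(S(.095,0,.027))
cv2.imwrite("pics/side12.png",cv2.resize(Cam("side").img[140:340,240:440],None,fx=3,fy=3))
E
```

```text
t: 10.2
ee_pos: [0.6716, 0.064, 0.0449]
ee_rot: [-0.0, 0.995, 0.101, 0.002]
wrist_force: [2.5, 0.2, 5.0]
opening: 0.0001
t 10.2 tcp [0.6716 0.064  0.0449] stand [0.0947 0.0001 0.0449] F [2.5281 0.1605 5.0273] open 5.713154707740703e-05
shift mm [ 0.214   0.0581 17.8843] rot [-0.0003 -0.0032  0.0011]
```

View pics/side12.png

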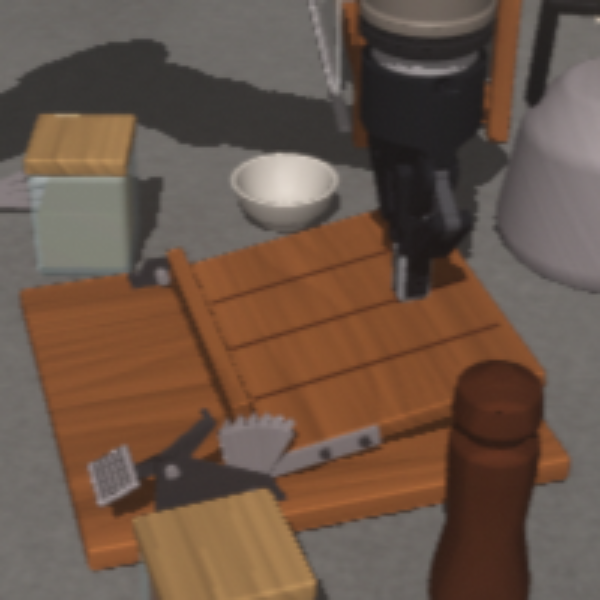

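```bash
python3 -m jog '[{"x":0.5,"y":0,"z":4,"wx":0,"wy":0,"wz":0,"fingers":0},{"x":1,"y":0,"z":8,"wx":0,"wy":0,"wz":0,"fingers":0},{"x":1,"y":0,"z":11,"wx":0,"wy":0,"wz":0,"fingers":0},{"x":1,"y":0,"z":13,"wx":0,"wy":0,"wz":0,"fingers":0},{"x":1,"y":0,"z":15,"wx":0,"wy":0,"wz":0,"fingers":0}]'
```

```text
t: 10.88
ee_pos: [0.671, 0.0637, 0.0293]
ee_rot: [-0.0, 0.995, 0.101, 0.0]
wrist_force: [1.5, 0.3, 2.5]
opening: -0.0001
```

```bash
python3 -m jog '[{"x":0,"y":0,"z":1,"wx":0,"wy":0,"wz":0,"fingers":0},{"x":0,"y":0,"z":2,"wx":0,"wy":0,"wz":0,"fingers":0},{"x":0,"y":0,"z":3,"wx":0,"wy":0,"wz":0,"fingers":0},{"x":0,"y":0,"z":4,"wx":0,"wy":0,"wz":0,"fingers":0},{"x":0,"y":0,"z":4,"wx":0,"wy":0,"wz":0,"fingers":0}]'
python3 - <<'E'
from h import *
delta(S(.095,0,.027))
cv2.imwrite("pics/side13.png",cv2.resize(Cam("side").img[140:340,240:440],None,fx=3,fy=3))
E
```

```text
t: 11.5
ee_pos: [0.6708, 0.0636, 0.0252]
ee_rot: [0.0, 0.995, 0.101, -0.0]
wrist_force: [1.6, 0.4, 2.7]
opening: -0.0003
t 11.5 tcp [0.6708 0.0636 0.0252] stand [ 0.0939 -0.0002  0.0252] F [1.5834 0.4466 2.6971] open -0.00032457909751643224
shift mm [ 1.1121 -0.2439 -1.7859] rot [0.     0.0005 0.001 ]
```

View pics/side13.png

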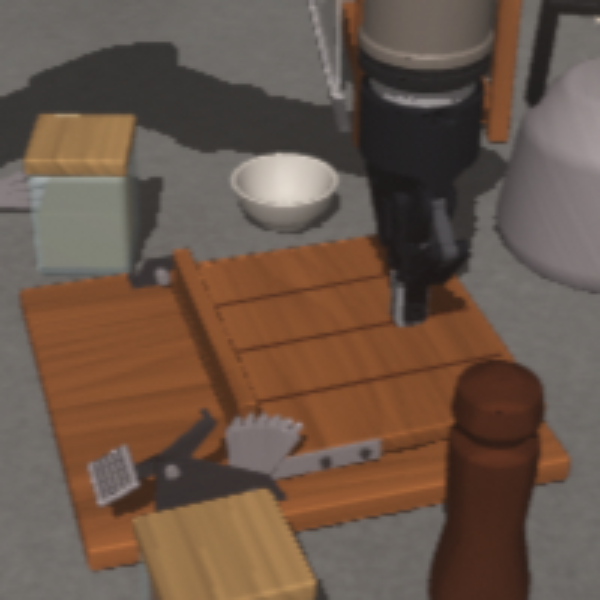

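Nearly flat, with still no rise in force. Continuing gently until it seats.

```bash
python3 -m jog '[{"x":0,"y":0,"z":1,"wx":0,"wy":0,"wz":0,"fingers":0},{"x":0,"y":0,"z":2,"wx":0,"wy":0,"wz":0,"fingers":0},{"x":0,"y":0,"z":3,"wx":0,"wy":0,"wz":0,"fingers":0},{"x":0,"y":0,"z":3.5,"wx":0,"wy":0,"wz":0,"fingers":0},{"x":0,"y":0,"z":4,"wx":0,"wy":0,"wz":0,"fingers":0}]'
```

```text
t: 12.18
ee_pos: [0.6711, 0.0636, 0.0214]
ee_rot: [0.0, 0.995, 0.101, 0.0]
wrist_force: [0.9, 1.2, 2.4]
opening: -0.0002
```

```bash
python3 -m jog '[{"x":0,"y":0,"z":1,"wx":0,"wy":0,"wz":0,"fingers":0},{"x":0,"y":0,"z":2,"wx":0,"wy":0,"wz":0,"fingers":0},{"x":0,"y":0,"z":2.5,"wx":0,"wy":0,"wz":0,"fingers":0},{"x":0,"y":0,"z":3,"wx":0,"wy":0,"wz":0,"fingers":0},{"x":0,"y":0,"z":3,"wx":0,"wy":0,"wz":0,"fingers":0}]'
python3 - <<'E'
from h import *
cv2.imwrite("pics/side14.png",cv2.resize(Cam("side").img[140:340,240:440],None,fx=3,fy=3))
E
```

```text
t: 12.8
ee_pos: [0.6712, 0.0636, 0.021]
ee_rot: [0.0, 0.995, 0.101, 0.0]
wrist_force: [-6.3, -0.9, 21.2]
opening: -0.0001
```

View pics/side14.png

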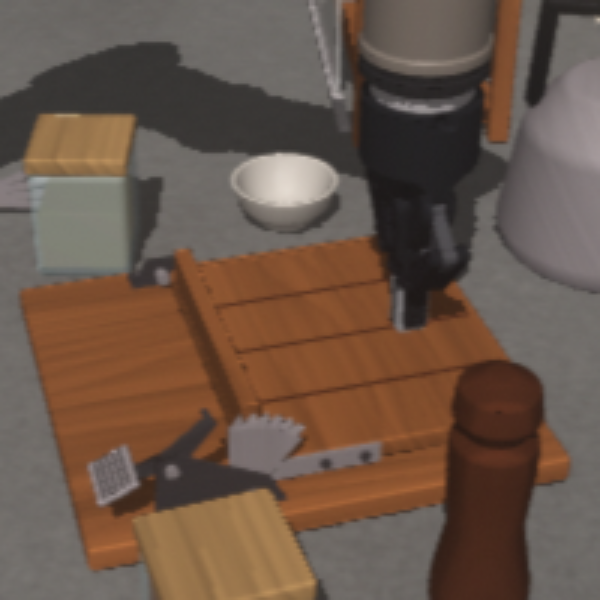

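It has seated: 21 N with the height stalled at 0.021. Retracting straight up.

```bash
python3 -m jog '[{"x":0,"y":0,"z":-6,"wx":0,"wy":0,"wz":0,"fingers":0},{"x":0,"y":0,"z":-30,"wx":0,"wy":0,"wz":0,"fingers":0},{"x":0,"y":0,"z":-80,"wx":0,"wy":0,"wz":0,"fingers":0},{"x":0,"y":0,"z":-140,"wx":0,"wy":0,"wz":0,"fingers":0},{"x":0,"y":0,"z":-200,"wx":0,"wy":0,"wz":0,"fingers":0}]'
python3 -m jog '[{"x":-30,"y":0,"z":0,"wx":0,"wy":0,"wz":0,"fingers":0},{"x":-80,"y":0,"z":0,"wx":0,"wy":0,"wz":0,"fingers":0},{"x":-130,"y":30,"z":0,"wx":0,"wy":0,"wz":0,"fingers":0},{"x":-160,"y":80,"z":0,"wx":0,"wy":0,"wz":0,"fingers":0},{"x":-160,"y":130,"z":0,"wx":0,"wy":0,"wz":0,"fingers":0}]'
python3 - <<'E'
from h import *
cv2.imwrite("pics/top15.png",Cam("top").img)
cv2.imwrite("pics/side15.png",cv2.resize(Cam("side").img[140:390,230:440],None,fx=2.4,fy=2.4))
E
```

```text
t: 13.48
ee_pos: [0.6698, 0.0631, 0.219]
ee_rot: [0.0, 0.995, 0.101, -0.002]
wrist_force: [0.9, -0.7, 0.4]
opening: -0.0003
t: 14.1
ee_pos: [0.5372, -0.0977, 0.2179]
ee_rot: [0.0, 0.995, 0.101, -0.002]
wrist_force: [1.4, 0.4, 0.3]
opening: 0.0001
```

View pics/side15.png

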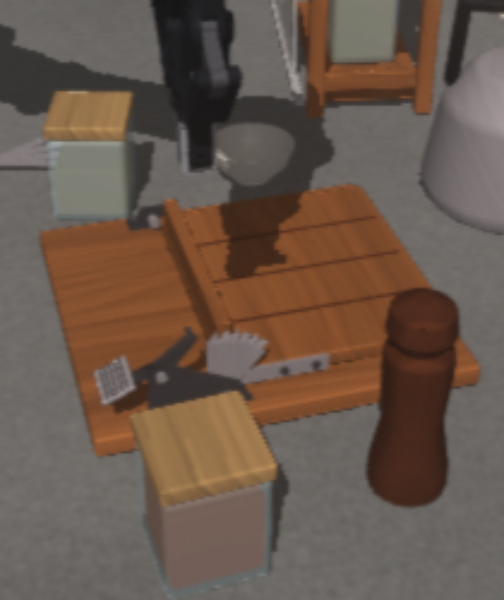

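View pics/top15.png

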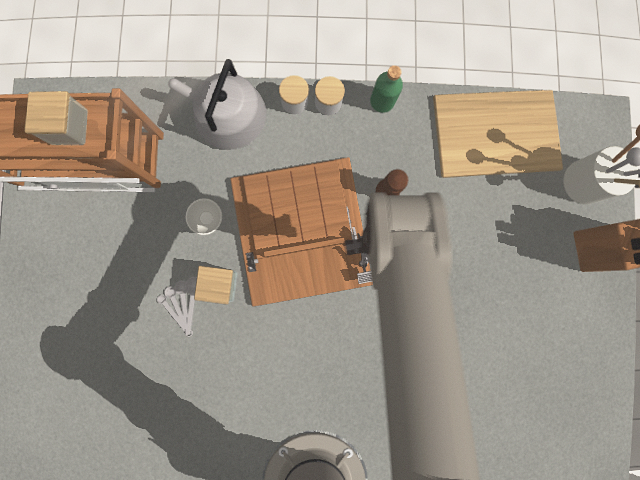

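```bash
python3 - <<'E'
from h import *
s=Cam("side")
for th in (0,.03,.06):
    c,q=np.cos(th),np.sin(th); X=S(-.05+.195*c-.007*q,.11,.031+.195*q+.007*c)
    print(th,(s.proj(X)-[230,140])*2.4)
for X in [S(-.15,-.14,.022),S(-.15,.14,.022),S(.15,-.14,.022)]: print((s.proj(X)-[230,140])*2.4)
a=cv2.imread("pics/side0.png");b=s.img
print("diff FR corner",np.abs(a[290:325,255:285].astype(int)-b[290:325,255:285]).mean())
t=cv2.imread("pics/top0.png");u=cv2.imread("pics/top15.png")
cv2.imwrite("pics/cmp.png",np.hstack([cv2.resize(i[145:315,215:385],None,fx=2.3,fy=2.3) for i in (t,u)]))
print(robot.get_obs()["wrist_force"])
E
```

```text
0 [[357.8876 184.3099]]
0.03 [[357.9335 178.9177]]
0.06 [[357.7984 173.531 ]]
[[ 88.8583 440.9446]]
[[ 34.779  229.9099]]
[[478.1257 366.7966]]
diff FR corner 8.974603174603175
[-0.5074  0.9247  0.5126]
```

View pics/cmp.png

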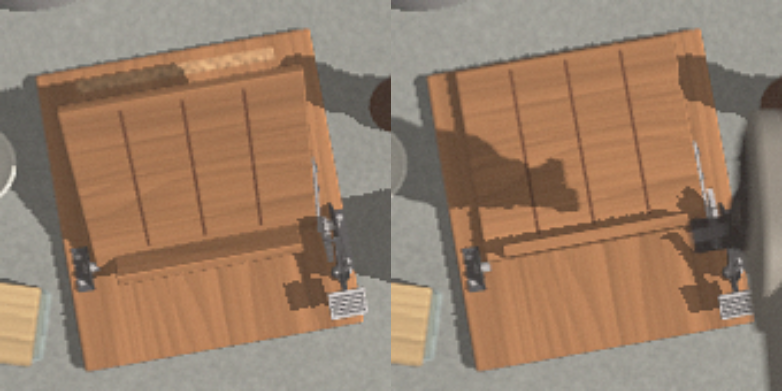

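The board's back corner measures (360,184) against (358,184) predicted for a flat board. The stand's corners have not moved, and the arm is clear.

```bash
python3 -c "
from bench import robot
print(abs(robot.get_obs()['qvel']).max()); print(robot.hand_in())"
```

```text
0.06202935681303028
the job is handed in; nothing more can be done
None
```

I pressed the thumb pad with the closed fingertips until the pawl snapped over and stayed down. Then I pushed the board along its arc until it lay flat, backed the arm away and handed in at about 14 s.

**Last checks:**
- **Board:** its back corner in the side view was at (360,184), against (358,184) predicted for a board lying flat. The tool stalled at 21 N when it seated. The highest wrist force I read was that 21 N, and pressing the pad took about 19 N.
- **Pawl:** the pictures show it still clear of the teeth, with the pad still tipped.
- **Stand and surroundings:** the stand's visible corners were unchanged in the top view. The jars, mill, bowl and spoons looked unmoved in the pictures. In the last top view the arm hid the right jar and part of the mill, so those two rest on the side view.
- **After the retreat:** the wrist force was about 1 N, which is the sensor's noise level, so the robot was touching nothing.

**What disagreed:**
- **Fingertips:** the shut fingertips touched about 11 mm behind the TCP, not 22 mm ahead of it as stated. I went by the contact force and the pictures.
- **Pad height:** the pad top measured about 68 mm above the counter, against the stated 75 mm.

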